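# Make up the collection kit and the staining kit

## Task

Make up the two kits from the stock on the bench. The collection kit is the tray with one large round pocket and a long slot crossed by a finger cut-out: it gets the screw-cap sample cup, standing upright, and the loose blood tube, lying in the slot; the staining kit is the tray with three pockets: it gets the carton of slides lying flat in the oblong pocket, the brown stain bottle upright in the larger round pocket and the dropper bottle upright in the smaller one. Each thing must sit right down on the floor of its own pocket and be let go; do not tip the cup or the bottles over, and leave the timer, the tally counter and the white bottle where they stand.

Things in the scene. Friction and masses are not known exactly. Their poses are not given: they have to be found in the camera images.
- staining_tray: Fixed grey kit tray 138 (x) x 152 (y) mm, rim 23 high; dark foam, top 20, three pockets with pale grey floor 7 above the bench, no finger room. Origin: centre of underside, z up; yaw within 11 deg. Pocket centres (x, y) mm: carton slot (-35.5, 0), 45 in x by 94 in y; stain bottle's round pocket (28, 36), diameter 56; dropper's (28, -37), diameter 42. A thin 11 mm lug at each y end.
- collection_tray: Fixed grey kit tray 122 (x) x 174 (y) mm; rim 23, foam top 20, pale grey pocket floor 7 mm above the bench. Origin: centre of underside, z up; yaw within 11 deg. Pocket centres (x, y) mm: cup (0, 41), round, diameter 73; tube slot (0, -43), 100 in x by 28 in y, with an equally deep finger cut-out across its middle, 46 in x by 74 in y, so fingers closing along y reach down beside the tube.
- cup: Screw-cap sample cup, white, standing: 70 mm high, lid 64 mm diameter from 57 mm up to the top, body below it 58 mm wide at most, 60 g. Grasp round the lid. Origin: centre of its underside, z up.
- tube_center (a point): Blood tube lying on its side on the bench, 87 mm long, cap 16 mm diameter (18 mm long) at its -x end, glass 13 mm diameter, 12 g. This point is the middle of its length, on its axis, 8 mm above what it lies on; x runs along the tube. It may roll about x, so read only the direction of x.
- stain_bottle: Small brown reagent bottle with screw cap, standing: body 42 mm diameter up to about 70 mm height, then shoulder; cap 27 mm diameter from 83 mm to the top at 98 mm; 110 g. Origin: centre of its underside, z up.
- slide_carton: Small pale green carton of microscope slides lying flat: 29 mm in x, 78 mm in y, 30 mm high, 110 g. Grasp across its 29 mm. Origin: centre of its underside, z up.
- dropper: Slim brown dropper bottle with a black pointed dropper, standing: body 27 mm diameter up to about 40 mm height (shoulder to 48 mm), collar 20 mm diameter from 47 to 55 mm, then the thin dropper to 82 mm; 40 g. Grasp round the body. Origin: centre of its underside, z up.
- timer: Bystander: flat white lab timer, 62 x 62 x 22 mm, loose among the stock. Origin: centre of its underside.
- tally: Bystander: small round white tally counter, 51 x 44 x 27 mm, loose among the stock. Origin: centre of its underside.
- white_bottle: Bystander: white reagent bottle, 48 mm diameter, 105 mm high, loose at the left end of the bench. Origin: centre of its underside.
There are look-alikes about, which are no part of the job. What is shaped like the stain_bottle but orange or red is not meant.

How it is judged (in metres and radians):
At the end, for the whole second after the job is handed in: Each of the five things sits in its own pocket of the right tray, within 12 mm in x and y of the pocket's centre and within 6 mm of its floor; cup, bottles and carton level within 7 degrees and at rest; the carton within 17 and the tube within 8.5 degrees of its slot's direction (x of cup in the frame of collection_tray between -0.012 and 0.012 m and y of cup in the frame of collection_tray between 0.029 and 0.053 m and z of cup in the frame of collection_tray below 0.012 m and angle between each of cup, stain_bottle, dropper, slide_carton's own z axis and vertical below 0.12 rad and linear speed of each of cup, stain_bottle, dropper, slide_carton below 0.02 m/s and x of stain_bottle in the frame of staining_tray between 0.016 and 0.04 m and y of stain_bottle in the frame of staining_tray between 0.024 and 0.048 m and z of each of stain_bottle, dropper, slide_carton in the frame of staining_tray below 0.012 m and x of dropper in the frame of staining_tray between 0.016 and 0.04 m and y of dropper in the frame of staining_tray between -0.049 and -0.025 m and x of slide_carton in the frame of staining_tray between -0.0475 and -0.0235 m and y of slide_carton in the frame of staining_tray between -0.012 and 0.012 m and angle between the y axis of slide_carton and the y axis of staining_tray, either way round below 0.3 rad and x of tube_center in the frame of collection_tray between -0.012 and 0.012 m and y of tube_center in the frame of collection_tray between -0.055 and -0.031 m and z of tube_center in the frame of collection_tray below 0.021 m and angle between the x axis of tube_center and the x axis of collection_tray, either way round below 0.15 rad); the robot touches nothing.
It fails at once if the timer, the tally counter or the white bottle is pushed more than 30 mm from its place or tipped over (distance of any of timer, tally, white_bottle from where it was at the start of the episode above 0.03 m or angle between any of timer, tally, white_bottle's own z axis and vertical above 0.5 rad).
It fails at once if the cup, the stain bottle or the dropper bottle is tipped over (more than 45 degrees from upright) (angle between any of cup, stain_bottle, dropper's own z axis and vertical above 0.79 rad).
It also fails if it takes over 128 s, if anything falls off the work surface, if the arm or the gripper's body presses on something with over 40 N, if the wrist force passes 120 N, or if a joint passes its speed limit or range.

## Robot

A 6-joint arm with a two-finger parallel gripper is mounted at the origin on a cart in front of the work surface, level with it; the furniture and walls round the work are solid. World frame = base frame: x ahead of the robot, y to its left, z up, the work surface at z = 0. Lengths are in mm, angles in rad, forces in N, time in s.
With the tool pointing down it reaches from about 425 to 1125 mm from the base axis. Payload 14.9 kg.
Tool frame: the origin (TCP) lies midway between the tips of the shut fingers; the grasp point (between the pads) lies arm.pinch_z behind it (arm.pinch_z is the distance from the TCP to the grasp point, in mm); y points along the fingers, x is the direction in which the jaws open and shut, and the axes are right-handed (so a half turn about y gives the same grasp; the last joint's range is limited). The gripper opens to 91 mm and grips with 3 to 60 N. Pads are 32 mm wide; open, the fingers measure 118 mm over their backs; the gripper's body (76 mm by 178 mm) begins 60 mm behind the grasp point.
Start: joints at [-1.234, 0.379, 1.734, -0, 1.028, -0.033], TCP at [252.997, -652.695, 213.932] pointing down, gripper open.
Joint ranges: [-2.77, 2.77], [-0.74, 2.19], [0, 2.66], [-1.06, 4.2], [0.31, 2.87], [-3.08, 3.08]. Speed limits (rad/s): [1.89, 1.89, 2.39, 3.14, 3.14, 3.14].

## Interface

Orientations are given as a rotation vector (axis times angle).
In Python, from bench import read_state, get_image, order, regions_of, place_of, arm gives the robot as it stands. The module is installed in compiled form; this text tells all that it offers.
- The arm moves only by the shell command python3 -m creep 'ROWS'. ROWS is JSON, one flat list of numbers, 7 for each row, row after row: the turn, a rotation vector about the tool's x, y, z in degrees, then the shift along the tool's x, y, z in mm, then the opening, from -1 (shut) to 1 (fully open), so that 0 is half open. In form: [wx, wy, wz, x, y, z, gripper, wx, wy, wz, x, y, z, gripper, ...]. A call has 1 to 10 rows; each row is the pose to reach, as a shift and turn from the pose commanded when the call began, along the tool's axes at that moment; what a row does not reach only later rows make up. A row lasts 1/8 s, in which the tool goes at most 62.5 mm and 10.7 degrees, less where a joint would pass 70% of its speed; a pose out of reach is approached as far as the arm can. A call with a gripper value outside its range is refused whole. The fingers move at their own pace and stop on an object; the grip force is fixed at half the most. Time passes only in rows, so rows that repeat a pose let the fingers close. It gives the time, the measured TCP pose, the force and the opening at its end, in the units of the state.
- read_state(): the state, without advancing time (a new reading comes with each control period).
- get_image(name): name is "scene" or "top" or "wrist"; returns a dict with "pixels" (420x560x3 uint8, red, green, blue), "depth" (420x560 float32, mm along the optical axis (not along the pixel's ray), 0 where there is no reading), "fx", "fy", "cx", "cy" (pixels), "xyz" and "rotation" of the camera in the world. Camera axes: x right, y down, z forward; pixel columns grow to the right and rows downward; lengths in mm; the calibration is good to about 2 mm. A picture is of the moment at which its call begins.
- order.close_job(): hands the job in, once; it reports no verdict.
Trained networks look in a picture, given as the dict that the camera call returned (one of the last four; its "shot" number tells which), for a name from the list of things; names that differ only in an ending like _2 or _b are one class to them, and where a whole thing is asked for, a point or a joint stands for the part that bears it (a point fixed in the world has none). Each returns a list of dicts, best first, with "confidence" (0 to 1); they miss things now and then, are a little off and sometimes report something else, mostly with a low value. They report only what shows in the picture. A call takes as long as a camera call. They do not tell look-alikes from the thing itself.
- regions_of(picture, thing): "mask" (420x560 bool, what is visible of it).
- place_of(picture, thing): "point" ([x, y, z] in mm, in world coordinates, good to about 4 mm: a listed point, or the origin of a listed thing).
The state is a dict: "time_s": time; "qpos": joint angles; "joint_velocities": joint speeds; "effort": joint torques, N m; "tool_pos": TCP position; "ee_rot": TCP orientation; "contact_force": force on the tool from outside, world axes, zero at the start; "moment": the same for the moment, N m; "grip_width": finger opening in mm.
Only numpy, scipy, OpenCV 4.12 (cv2) and the standard library are available. Lean on these libraries where they do the work, as an engineer would, in place of code of your own. Each camera call takes 0.05 s, during which the arm holds its last target. There are 200 camera calls.

## Working session

There is one attempt and no reset: what is moved stays moved. The work goes in short steps, Python scripts to look and compute and a shell command to move; the robot and the scene stay as the last step left them, time stands still between calls to the robot, and variables do not carry over. Pictures are saved under pics/ and viewed, about 12 in all and at most 16, crops included, and the job is handed in when it is done.

```bash
mkdir -p pics; cat > h.py <<'E'
import numpy as np, cv2
from bench import read_state, get_image, order, regions_of, place_of, arm
from scipy.spatial.transform import Rotation as R
def cloud(p):
    v,u=np.mgrid[0:420,0:560]; d=p["depth"].astype(float)
    c=np.stack([(u-p["cx"])/p["fx"]*d,(v-p["cy"])/p["fy"]*d,d],-1)
    r=np.array(p["rotation"]); r=R.from_rotvec(r).as_matrix() if r.shape==(3,) else r
    w=c@r.T+np.array(p["xyz"]); w[d<=0]=np.nan; return w
def save(p,n): cv2.imwrite(f"pics/{n}.png",np.ascontiguousarray(p["pixels"][:,:,::-1]))
E
cat > a.py <<'E'
from h import *
s=read_state(); print(s["tool_pos"],s["ee_rot"],s["grip_width"],arm.pinch_z)
for n in ["top","scene"]:
    p=get_image(n); save(p,n+"0"); w=cloud(p); print(n,p["xyz"],p["fx"])
    for t in "staining_tray collection_tray cup tube_center stain_bottle slide_carton dropper timer tally white_bottle".split():
        for q,m in [(q,None) for q in place_of(p,t)[:4]]: print(t,np.round(q["point"]),round(q["confidence"],2))
        for q in regions_of(p,t)[:4]:
            m=q["mask"]; v,u=np.nonzero(m); x=w[m]; print("   reg",round(q["confidence"],2),int(u.mean()),int(v.mean()),len(u),np.round(np.nanmedian(x,0)),"zmax",np.round(np.nanpercentile(x[:,2],95)))
E
python3 a.py
```

```text
[ 252.85252359 -652.31046357  213.28268104] [-1.36111552  0.93326967 -0.9317805 ] 91.94075994722215 18.8
top [ 468.65412563   83.88829283 1130.86646662] 412.9973677752561
staining_tray [469. 234.  -1.] 0.6
   reg 0.74 211 241 3157 [468. 236.  19.] zmax 24.0
collection_tray [ 468. -283.    1.] 0.65
   reg 0.78 401 240 3076 [ 465. -276.   18.] zmax 24.0
cup [607. 211.   3.] 0.63
cup [455. -26.   6.] 0.37
   reg 0.72 309 244 144 [456. -27.  14.] zmax 18.0
   reg 0.69 217 186 485 [607. 212.  70.] zmax 74.0
tube_center [456. -30.   8.] 0.52
tube_center [607. 213.  -0.] 0.16
   reg 0.71 217 186 492 [609. 212.  70.] zmax 74.0
   reg 0.67 309 246 136 [450. -30.  14.] zmax 18.0
stain_bottle [374.  34.  -1.] 0.8
stain_bottle [655.  74.  -0.] 0.61
stain_bottle [750.  34.   3.] 0.5
stain_bottle [539.  84.  -4.] 0.45
   reg 0.67 286 135 262 [740.  34.  76.] zmax 100.0
   reg 0.58 313 134 233 [741. -36.  76.] zmax 100.0
   reg 0.56 272 169 267 [651.  72.  75.] zmax 100.0
   reg 0.47 285 276 233 [379.  41.  78.] zmax 101.0
slide_carton [ 560. -100.    0.] 0.82
   reg 0.66 335 206 371 [559. -97.  30
[... 1027 characters left out ...]
stain_bottle [376.  44.   4.] 0.71
stain_bottle [750.  30.   2.] 0.54
   reg 0.91 332 231 484 [367.  49.  53.] zmax 100.0
   reg 0.79 263 183 262 [739. -36.  57.] zmax 100.0
   reg 0.7 256 202 345 [647.  80.  54.] zmax 100.0
   reg 0.7 246 188 226 [740.  42.  65.] zmax 100.0
slide_carton [ 564. -103.    4.] 0.46
   reg 0.57 313 203 206 [553. -87.  28.] zmax 34.0
   reg 0.32 231 226 534 [594. 224.  53.] zmax 73.0
dropper [ 638. -268.   -3.] 0.56
timer [538.  79.  -0.] 0.66
timer [607. 214.  -2.] 0.57
   reg 0.54 280 227 290 [529.  92.  22.] zmax 25.0
tally [662. -78.  -1.] 0.63
tally [ 567. -101.    2.] 0.38
   reg 0.55 288 196 136 [652. -73.  23.] zmax 30.0
white_bottle [571. 434.  -3.] 0.53
```

```bash
python3 - <<'E'
import cv2
a=cv2.imread("pics/top0.png"); c=a[110:310,90:490]; cv2.imwrite("pics/top0c.png",cv2.resize(c,(800,400),interpolation=cv2.INTER_CUBIC))
E
```

```text
(no output)
```

View pics/top0c.png

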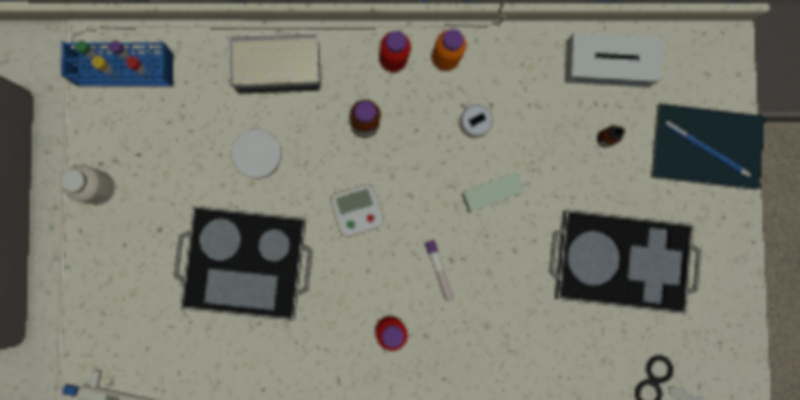

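View pics/scene0.png

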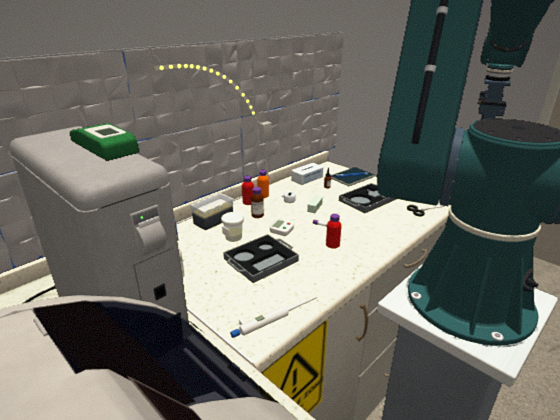

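The top view (crop scale 2, offset 90,110) shows the staining tray at left (211,241) and the collection tray at right (401,240). Other stock in full-image pixels:
- Cup (217,186), carton (335,206), tube (309,246), dropper (394,177).

Candidates for the stain bottle:
- Brown (272,168), which is the one wanted.
- Red (287,135), orange (314,134) and red (286,276), which are look-alikes.

For the cup, the timer (267,215) and tally (328,170) are also white, but (217,186) is the round 64 mm lid at 70 mm height.

```bash
cat > b.py <<'E'
from h import *
p=get_image("top"); w=cloud(p); g=p["pixels"].astype(int).sum(-1)/3
X,Y,Z=w[...,0],w[...,1],w[...,2]
def near(c,r): return np.hypot(X-c[0],Y-c[1])<r
def rect(m,n):
    r=cv2.minAreaRect(np.stack([X[m],Y[m]],-1).astype(np.float32)); print(n,np.round(r[0],1),np.round(r[1],1),round(r[2],1),"z",np.round(np.nanmedian(Z[m]),1),m.sum())
# pockets: project pale floor pixels on z=7
for n,c in [("stain",(468,235)),("coll",(467,-279))]:
    m=near(c,95)&(g>60)&(Z<14)
    k,l,st,ce=cv2.connectedComponentsWithStats(m.astype(np.uint8))
    for i in range(1,k):
        if st[i,4]>60: rect(l==i,n)
    f=near(c,110)&(g<45); rect(cv2.morphologyEx(f.astype(np.uint8),cv2.MORPH_OPEN,np.ones((5,5)))>0,n+" dark")
for n,c,r,z0,z1 in [("cup",(607,212),60,62,80),("tube",(456,-29),60,6,30),("carton",(561,-99),60,22,40),("stainb",(655,73),45,88,110),("stainb body",(655,73),45,20,110),("dropper",(636,-265),40,8,100),("timer",(538,80),50,12,40),("tally",(661,-79),40,15,40),("redfront",(375,42),40,88,110)]:
    rect(near(c,r)&(Z>z0)&(Z<z1),n)
m=near((456,-29),60)&(Z>6); q=w[m]; a=q[:,:2]-q[:,:2].mean(0); e=np.linalg.svd(a,full_matrices=False)[2][0]; t=a@e
print("tube dir",e,q[:,:2].mean(0),t.min(),t.max(), "purple end (r,g,b) low/high",p["pixels"][m][t<-30].mean(0),p["pixels"][m][t>30].mean(0))
print(R.from_rotvec(read_state()["ee_rot"]).as_matrix().round(3))
p=get_image("wrist"); save(p,"w0"); print(p["xyz"],R.from_rotvec(p["rotation"]).as_matrix().round(2) if np.shape(p["rotation"])==(3,) else np.round(p["rotation"],2),p["fx"])
E
python3 b.py
```

```text
stain [549.5 226.7] [125.7  24.5] 83.6 z 0.6 296
stain [500.2 268.8] [53.9 51.7] 2.4 z 7.5 320
stain [491.9 195.7] [38.  40.5] 1.3 z 7.6 183
stain [458.3 150.4] [ 19.2 108.6] 83.4 z 0.9 94
stain [432.2 240. ] [92.8 44.5] 83.4 z 7.6 576
stain [385.6 244.4] [118.8  23.6] 83.5 z 0.9 287
stain dark [468.4 235.4] [142.8 127.4] 83.5 z 20.5 1131
coll [ 544.9 -288.6] [139.4  32.5] 83.0 z -0.1 425
coll [ 460.9 -322.6] [77.4 87.8] 44.1 z 6.9 599
coll [ 471.6 -239.2] [69.1 70.1] 43.0 z 6.8 535
coll [ 389.2 -269.9] [139.1  32.5] 83.1 z -0.0 442
coll dark [ 466.6 -279.1] [165.6 112.4] 83.2 z 19.8 1100
cup [609.5 212.2] [62.9 61.8] 3.1 z 70.0 482
tube [454.2 -20.5] [87.9 94.7] 42.6 z 13.0 167
carton [ 561.  -100.6] [28.9 78. ] 20.5 z 30.0 316
stainb [657.8  72. ] [25.2 24.8] 24.7 z 97.9 88
stainb body [656.9  71. ] [39.2 39.8] 89.0 z 76.6 241
dropper [ 635.7 -258.8] [26.1 21.4] 7.9 z 42.8 121
timer [537.7  83.3] [61.8 61.7] 16.5 z 20.4 508
tally [659.2 -79.7] [43.2 43.1] 73.7 z 25.7 216
redfront [375.7  39.4] [24.8 24.9] 88.8 z 98.2 95
tube dir [-0.94896663 -0.31537649] [456.84804884 -27.04257699] -48.015205561783766 44.41409620342116 purple end (r,g,b) low/high [95.18518519 79.77777778 97.44444444] [135.22222222 129.7037037  120.74074074]
[[ 0.361  0.     0.932]
 [-0.932  0.     0.361]
 [ 0.    -1.     0.   ]]
[ 319.71282059 -626.38311846  385.08858826] [[ 0.36 -0.9  -0.24]
 [-0.93 -0.35 -0.09]
 [ 0.    0.26 -0.97]] 357.6003928308007
```

```bash
cat > go.py <<'E'
# usage: go.py x y z th [x y z th ...] -> shifts from present pose (wy, sx, sy, sz)
import sys; from h import *
s=read_state(); M=R.from_rotvec(s["ee_rot"]).as_matrix(); P=np.array(s["tool_pos"]); th=np.degrees(np.arctan2(M[1,0],M[0,0]))
print("t",round(s["time_s"],2),"P",P.round(1),"th",round(th,1),"w",round(s["grip_width"],1),"q",np.round(s["qpos"],2),"tilt",M[2].round(3))
for a in np.array(sys.argv[1:],float).reshape(-1,4):
    d=M.T@(a[:3]-P); r=R.from_matrix(M.T@R.from_euler("ZX",[a[3],-90],degrees=True).as_matrix()).as_rotvec(degrees=True)
    print(a,"-> rot",r.round(1),"shift",d.round(1),"dist",np.linalg.norm(d).round())
E
python3 go.py 636 -262 230 -96.5
```

```text
t 2.2 P [ 253.  -652.7  213.9] th -68.8 w 91.2 q [-1.23  0.38  1.73  0.    1.03 -0.03] tilt [-0. -1.  0.]
[ 636.  -262.   230.   -96.5] -> rot [-0.  27.7 -0. ] shift [-225.9  -16.1  498.3] dist 547.0
```

View pics/w0.png

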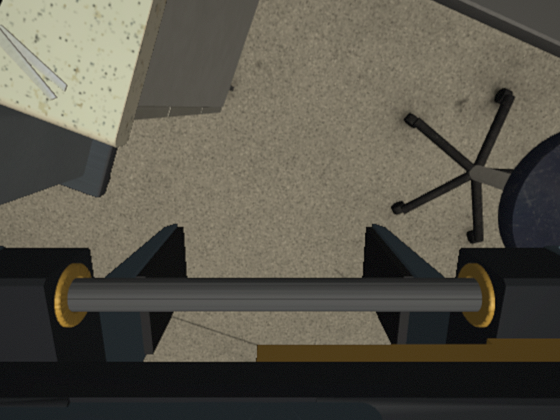

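The wrist view shows only floor, with the fingers at columns 180 and 370, so the camera sees ahead of the tool along tool z. I'll stop short of the dropper and look.

```bash
python3 -m creep '[0,27.7,0,-200,-16,440,0.4,0,27.7,0,-200,-16,440,0.4,0,27.7,0,-200,-16,440,0.4,0,27.7,0,-200,-16,440,0.4,0,27.7,0,-200,-16,440,0.4,0,27.7,0,-200,-16,440,0.4,0,27.7,0,-200,-16,440,0.4,0,27.7,0,-200,-16,440,0.4,0,27.7,0,-200,-16,440,0.4,0,27.7,0,-200,-16,440,0.4]'
cat > look.py <<'E'
import sys; from h import *
p=get_image("wrist"); save(p,sys.argv[1]); w=cloud(p); np.savez("last.npz",w=w,px=p["pixels"])
for t in sys.argv[2:]:
    for q in place_of(p,t)[:3]: print(t,np.round(q["point"],1),round(q["confidence"],2))
    for q in regions_of(p,t)[:3]:
        m=q["mask"]; x=w[m]; x=x[np.isfinite(x[:,0])]; v,u=np.nonzero(m)
        print("  reg",round(q["confidence"],2),int(u.mean()),int(v.mean()),len(x),"zmax",np.percentile(x[:,2],98).round(1))
        for lo,hi in [(4,20),(12,30),(20,35),(30,42),(47,55),(62,80),(88,105)]:
            y=x[(x[:,2]>lo)&(x[:,2]<hi)][:,:2]
            if len(y)>25:
                r=cv2.minAreaRect(y.astype(np.float32)); print("    z",lo,hi,len(y),"rect",np.round(r[0],1),np.round(r[1],1),round(r[2],1))
E
python3 look.py w1 dropper; python3 go.py 636 -262 230 -96.5
```

```text
time_s: 3.45
tool_pos: [590.7, -307.3, 229.8]
ee_rot: [-1.154, 1.292, -1.292]
contact_force: [-0.3, -0.2, -0.3]
grip_width: 63.9
dropper [ 641.  -259.3   -3. ] 0.7
  reg 0.87 227 139 682 zmax 80.5
    z 4 20 40 rect [ 639.8 -273.1] [24.8  8. ] 28.5
    z 12 30 47 rect [ 640.  -272.8] [25.2  8.5] 30.2
    z 20 35 43 rect [ 639.7 -272.7] [25.2  8.9] 28.2
    z 30 42 151 rect [ 635.8 -265.5] [26.5 25.1] 32.1
    z 47 55 133 rect [ 635.6 -265. ] [19.9 19.3] 77.1
    z 62 80 73 rect [ 635.8 -265.5] [9.2 7.8] 27.0
t 3.6 P [ 590.2 -308.1  229.9] th -96.6 w 63.9 q [-0.52  0.31  1.8  -0.    1.03  1.17] tilt [ 0. -1. -0.]
[ 636.  -262.   230.   -96.5] -> rot [ 0.  -0.1  0. ] shift [-51.   -0.1  40.2] dist 65.0
```

View pics/w1.png

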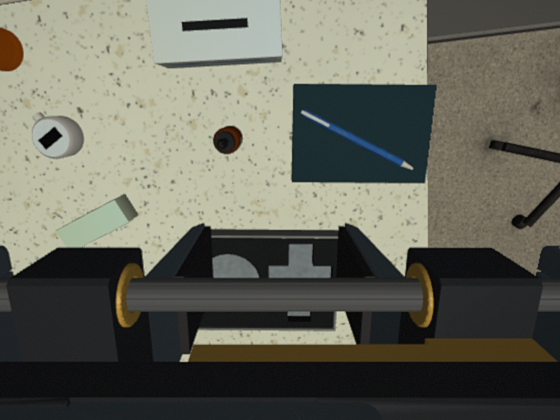

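The wrist view shows the brown dropper with its black tip at (227,139). The tally is at (57,137), the carton at (97,222), and the space round the dropper is clear. All three depth rings agree on (635.7,-265.3).

```bash
python3 go.py 635.7 -265.3 130 -96.5 635.7 -265.3 20 -96.5
```

```text
t 3.6 P [ 590.2 -308.1  229.9] th -96.6 w 63.9 q [-0.52  0.31  1.8  -0.    1.03  1.17] tilt [ 0. -1. -0.]
[ 635.7 -265.3  130.   -96.5] -> rot [ 0.  -0.1  0. ] shift [-47.7  99.9  40.3] dist 118.0
[ 635.7 -265.3   20.   -96.5] -> rot [ 0.  -0.1  0. ] shift [-47.7 209.9  40.3] dist 219.0
```

```bash
python3 -m creep '[0,0,0,-47.7,70,40.3,0.4,0,0,0,-47.7,70,40.3,0.4,0,0,0,-47.7,130,40.3,0.4,0,0,0,-47.7,180,40.3,0.4,0,0,0,-47.7,209.5,40.3,0.4,0,0,0,-47.7,209.5,40.3,0.4,0,0,0,-47.7,209.5,40.3,-0.8,0,0,0,-47.7,209.5,40.3,-0.8,0,0,0,-47.7,209.5,40.3,-0.8,0,0,0,-47.7,209.5,40.3,-0.8]'
python3 go.py 635.7 -265.3 140 -96.5 491.6 195.7 140 -96.5
```

```text
time_s: 4.85
tool_pos: [636.7, -264.4, 21.1]
ee_rot: [-1.153, 1.292, -1.293]
contact_force: [0.5, -0.0, 0.4]
grip_width: 26.7
t 4.85 P [ 636.7 -264.4   21.1] th -96.5 w 26.7 q [-0.43  0.61  1.8   0.    0.73  1.26] tilt [ 0.    -1.     0.001]
[ 635.7 -265.3  140.   -96.5] -> rot [-0. -0.  0.] shift [   1.  -118.9   -0.8] dist 119.0
[491.6 195.7 140.  -96.5] -> rot [-0. -0.  0.] shift [-440.7 -119.2 -196.2] dist 497.0
```

```bash
python3 -m creep '[0,0,0,0,-60,0,-0.8,0,0,0,0,-130,0,-0.8,0,0,0,-440.7,-130,-196.2,-0.8,0,0,0,-440.7,-130,-196.2,-0.8,0,0,0,-440.7,-130,-196.2,-0.8,0,0,0,-440.7,-130,-196.2,-0.8,0,0,0,-440.7,-130,-196.2,-0.8,0,0,0,-440.7,-130,-196.2,-0.8,0,0,0,-440.7,-130,-196.2,-0.8,0,0,0,-440.7,-130,-196.2,-0.8]'
python3 -m creep '[0,0,0,0,0,0,-0.8,0,0,0,0,0,0,-0.8]'
python3 look.py w2 staining_tray; python3 go.py 491.6 195.7 60 -96.5 491.6 195.7 29 -96.5
```

```text
time_s: 6.1
tool_pos: [490.5, 197.9, 150.8]
ee_rot: [-1.153, 1.291, -1.292]
contact_force: [0.6, -0.2, -1.1]
grip_width: 25.7
time_s: 6.35
tool_pos: [491.5, 195.6, 150.5]
ee_rot: [-1.153, 1.292, -1.292]
contact_force: [-0.1, -0.2, 0.2]
grip_width: 25.6
staining_tray [4.647e+02 2.348e+02 1.000e-01] 0.71
  reg 0.93 229 192 16948 zmax 23.8
    z 4 20 8092 rect [486.  230.5] [181.2  98.7] 83.5
    z 12 30 11825 rect [489.1 230.1] [181.1  92.4] 83.3
    z 20 35 8697 rect [490.1 229.5] [180.8  92.2] 82.6
t 6.5 P [491.8 194.8 150.4] th -96.6 w 26.0 q [ 0.33  0.2   2.11 -0.    0.83  2.02] tilt [ 0. -1. -0.]
[491.6 195.7  60.  -96.5] -> rot [ 0.  -0.1  0. ] shift [-0.8 90.4 -0.3] dist 90.0
[491.6 195.7  29.  -96.5] -> rot [ 0.  -0.1  0. ] shift [ -0.8 121.4  -0.2] dist 121.0
```

View pics/w2.png

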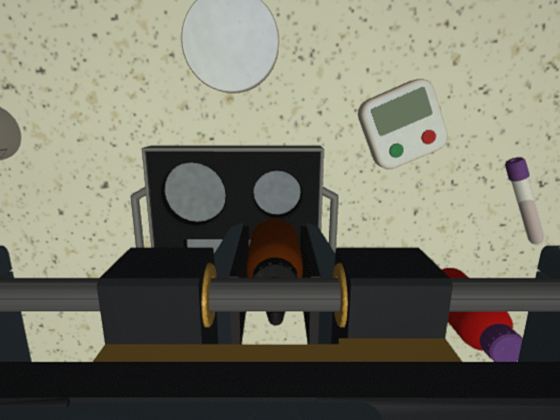

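The bottle hangs straight in the fingers (275,250), and the tray's round pockets show at (194,192) and (277,192). I'll check the pocket positions from this view along with the cup and tube.

```bash
python3 - <<'E'
from h import *
d=np.load("last.npz"); w=d["w"]; g=d["px"].astype(float).mean(-1)
for n,u0,v0,r,lo,hi in [("stain pk",194,192,40,3,12),("drop pk",277,192,30,3,12),("cup",230,40,60,62,80),("timer",404,123,50,15,30)]:
    v,u=np.mgrid[0:420,0:560]; m=(np.hypot(u-u0,v-v0)<r)&(w[...,2]>lo)&(w[...,2]<hi)
    r=cv2.minAreaRect(w[m][:,:2].astype(np.float32)); print(n,np.round(r[0],1),np.round(r[1],1),np.median(w[m][:,2]).round(1))
m=(u>500)&(v>150)&(v<250)&(w[...,2]>5)&(w[...,2]<25)
r=cv2.minAreaRect(w[m][:,:2].astype(np.float32)); print("tube",r)
E
```

```text
stain pk [497.1 266.4] [54.6 53.6] 7.5
drop pk [488.8 192.8] [40.9 40.2] 7.5
cup [603.8 211.3] [64.  56.4] 70.0
timer [536.6  81. ] [61.7 62.2] 20.7
tube ((454.7579040527344, -30.514404296875), (85.7098388671875, 15.910114288330078), 19.071666717529297)
```

```bash
python3 -m creep '[0,0,0,-0.8,50,0,-0.8,0,0,0,-0.8,90,0,-0.8,0,0,0,-0.8,112,0,-0.8,0,0,0,-0.8,120.5,0,-0.8,0,0,0,-0.8,120.5,0,-0.8]'; python3 go.py 491.6 195.7 29 -96.5
```

```text
time_s: 7.12
tool_pos: [491.8, 196.1, 30.0]
ee_rot: [-1.153, 1.293, -1.293]
contact_force: [-0.8, 0.1, -0.1]
grip_width: 25.4
t 7.12 P [491.8 196.1  30. ] th -96.6 w 25.4 q [0.34 0.42 2.13 0.   0.6  2.02] tilt [ 0. -1. -0.]
[491.6 195.7  29.  -96.5] -> rot [ 0.  -0.1  0. ] shift [ 0.4  1.  -0.1] dist 1.0
```

```bash
python3 -m creep '[0,0,0,1,1.8,-1,-0.8,0,0,0,1,1.8,-1,-0.8,0,0,0,1,1.8,-1,-0.1,0,0,0,1,1.8,-1,-0.1,0,0,0,1,1.8,-1,-0.1,0,0,0,1,-50,-1,-0.1,0,0,0,1,-110,-1,-0.1,0,0,0,1,-170,-1,-0.1]'
python3 go.py 545 -70 200 -159.5 545 -70 200 20.5 580 -170 200 -69.5
```

```text
time_s: 8.12
tool_pos: [490.1, 195.6, 201.7]
ee_rot: [-1.154, 1.293, -1.292]
contact_force: [-0.7, 0.7, 0.4]
grip_width: 41.0
t 8.12 P [490.1 195.6 201.7] th -96.5 w 41.0 q [0.34 0.12 2.09 0.   0.93 2.02] tilt [ 0. -1. -0.]
[ 545.   -70.   200.  -159.5] -> rot [ 0. 63.  0.] shift [257.6   1.7  84.6] dist 271.0
[545.  -70.  200.   20.5] -> rot [   0. -117.   -0.] shift [257.6   1.7  84.6] dist 271.0
[ 580.  -170.   200.   -69.5] -> rot [  0. -27.   0.] shift [353.    1.7 130.7] dist 376.0
```

```bash
python3 go.py 561 -100.6 150 20.5; python3 -m creep '[0,-117,0,288,20,104,0,0,-117,0,288,20,104,0,0,-117,0,288,20,104,0,0,-117,0,288,20,104,0,0,-117,0,288,20,104,0,0,-117,0,288,20,104,0,0,-117,0,288,20,104,0,0,-117,0,288,20,104,0,0,-117,0,288,20,104,0,0,-117,0,288,20,104,0]'
python3 -m creep '[0,-10,0,0,0,0,0,0,-10,0,0,0,0,0]'; python3 go.py 561 -100.6 60 20.5 561 -100.6 19 20.5; python3 look.py w3 slide_carton
```

```text
t 8.12 P [490.1 195.6 201.7] th -96.5 w 41.0 q [0.34 0.12 2.09 0.   0.93 2.02] tilt [ 0. -1. -0.]
[ 561.  -100.6  150.    20.5] -> rot [   0. -117.   -0.] shift [286.2  51.7 104. ] dist 309.0
time_s: 9.38
tool_pos: [561.0, -102.3, 179.9]
ee_rot: [-1.569, -0.089, 0.089]
contact_force: [1.1, -1.5, 0.5]
grip_width: 45.7
time_s: 9.62
tool_pos: [561.0, -102.2, 179.9]
ee_rot: [-1.56, -0.22, 0.22]
contact_force: [-0.6, 1.0, 0.1]
grip_width: 45.6
t 9.62 P [ 561.  -102.2  179.9] th 16.1 w 45.6 q [-0.22  0.22  2.02  0.    0.9  -0.5 ] tilt [-0. -1.  0.]
[ 561.  -100.6   60.    20.5] -> rot [-0.  -4.4 -0. ] shift [  0.4 119.9   1.6] dist 120.0
[ 561.  -100.6   19.    20.5] -> rot [-0.  -4.4 -0. ] shift [  0.4 160.9   1.6] dist 161.0
slide_carton [ 5.613e+02 -1.026e+02  1.000e-01] 0.88
  reg 0.95 274 188 2694 zmax 32.0
    z 4 20 52 rect [547.5 -67. ] [27.3  0.8] 19.5
    z 12 30 669 rect [ 560.4 -103.6] [29.4 78. ] 20.8
    z 20 35 2612 rect [ 560.4 -103.6] [29.4 78. ] 20.8
    z 30 42 1970 rect [ 560.6 -103.5] [28.7 77.7] 20.7
```

```bash
python3 -m creep '[0,-4.6,0,0,60,0,0,0,-4.6,0,0,115,0,0,0,-4.6,0,0,150,0,0,0,-4.6,0,0,161,0,0,0,-4.6,0,0,161,0,0,0,-4.6,0,0,161,0,-0.7,0,-4.6,0,0,161,0,-0.7,0,-4.6,0,0,161,0,-0.7,0,-4.6,0,0,100,0,-0.7,0,-4.6,0,0,50,0,-0.7]'
python3 go.py 431.5 239 80 -6.5 431.5 239 26 -6.5
```

```text
time_s: 11.02
tool_pos: [561.1, -102.3, 132.0]
ee_rot: [-1.552, -0.284, 0.283]
contact_force: [0.7, -0.3, -0.6]
grip_width: 28.9
t 11.03 P [ 561.1 -102.3  132. ] th 20.7 w 28.9 q [-0.22  0.29  2.03  0.    0.81 -0.58] tilt [ 0. -1. -0.]
[431.5 239.   80.   -6.5] -> rot [ 0.  27.2  0. ] shift [ -0.5  52.  365.1] dist 369.0
[431.5 239.   26.   -6.5] -> rot [ 0.  27.2  0. ] shift [ -0.6 106.  365.1] dist 380.0
```

```bash
python3 -m creep '[0,27.2,0,-0.5,-8,365,-0.7,0,27.2,0,-0.5,-8,365,-0.7,0,27.2,0,-0.5,-8,365,-0.7,0,27.2,0,-0.5,-8,365,-0.7,0,27.2,0,-0.5,-8,365,-0.7,0,27.2,0,-0.5,-8,365,-0.7,0,27.2,0,-0.5,-8,365,-0.7,0,27.2,0,-0.5,-8,365,-0.7]'
python3 go.py 431.5 239 60 -6.5 431.5 239 27 -6.5; python3 look.py w4 slide_carton
```

```text
time_s: 12.02
tool_pos: [431.5, 238.8, 138.3]
ee_rot: [-1.569, 0.088, -0.089]
contact_force: [0.1, -0.6, -1.6]
grip_width: 28.9
t 12.03 P [431.5 238.8 138.3] th -6.4 w 28.9 q [ 0.46  0.17  2.18 -0.    0.79  0.57] tilt [ 0. -1.  0.]
[431.5 239.   60.   -6.5] -> rot [-0.   0.1  0. ] shift [-0.1 78.3  0.2] dist 78.0
[431.5 239.   27.   -6.5] -> rot [-0.   0.1  0. ] shift [-1.000e-01  1.113e+02  2.000e-01] dist 111.0
slide_carton [431.8 238.4 117.7] 0.6
  reg 0.82 274 241 7505 zmax 149.9
    z 4 20 60 rect [421.4 248.2] [63.3 31.1] 29.0
    z 12 30 59 rect [420.7 247.5] [63.6 31.7] 30.0
    z 20 35 48 rect [404.2 238.9] [42.4  2.8] 77.9
```

View pics/w4.png

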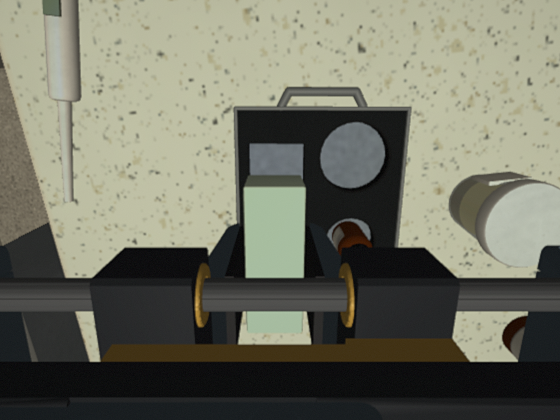

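The carton is parallel to and over its slot (slot end at 276,160). The dropper stands in its pocket (350,237).

```bash
python3 -m creep '[0,0,0,0,50,0,-0.7,0,0,0,0,90,0,-0.7,0,0,0,0,106,0,-0.7,0,0,0,0,110,0,-0.7,0,0,0,0,110,0,-0.7]'; python3 go.py 431.5 239 26 -6.5
```

```text
time_s: 12.8
tool_pos: [432.2, 239.0, 28.8]
ee_rot: [-1.568, 0.088, -0.09]
contact_force: [1.0, -0.3, -0.8]
grip_width: 28.8
t 12.8 P [432.2 239.   28.8] th -6.5 w 28.8 q [ 0.46  0.38  2.2  -0.    0.56  0.57] tilt [ 0.001 -1.     0.001]
[431.5 239.   26.   -6.5] -> rot [-0.   0.   0.1] shift [-0.7  2.8 -0.1] dist 3.0
```

```bash
python3 -m creep '[0,0,0,-0.3,2.2,0,-0.7,0,0,0,-0.3,2.2,0,-0.7,0,0,0,-0.3,2.2,0,-0.2,0,0,0,-0.3,2.2,0,-0.1,0,0,0,-0.3,2.2,0,-0.1,0,0,0,-0.3,-50,0,-0.1,0,0,0,-0.3,-110,0,0.4,0,0,0,-0.3,-172,0,0.4]'
python3 go.py 655 15 200 -6.5 657 71.5 130 -6.5 657 71.5 36 -6.5
```

```text
time_s: 13.8
tool_pos: [430.7, 238.7, 201.7]
ee_rot: [-1.569, 0.089, -0.088]
contact_force: [0.4, 0.6, 0.2]
grip_width: 58.1
t 13.8 P [430.7 238.7 201.7] th -6.5 w 58.1 q [0.46 0.06 2.15 0.   0.92 0.57] tilt [-0.001 -1.    -0.   ]
[655.   15.  200.   -6.5] -> rot [ 0.  0. -0.] shift [ 248.1    1.6 -197. ] dist 317.0
[657.   71.5 130.   -6.5] -> rot [ 0.  0. -0.] shift [ 243.7   71.6 -140.7] dist 290.0
[657.   71.5  36.   -6.5] -> rot [ 0.  0. -0.] shift [ 243.8  165.6 -140.6] dist 327.0
```

```bash
python3 -m creep '[0,0,0,248,1,-197,0.4,0,0,0,248,1,-197,0.4,0,0,0,248,1,-197,0.4,0,0,0,248,1,-197,0.4,0,0,0,248,1,-197,0.4,0,0,0,248,1,-197,0.4,0,0,0,248,1,-197,0.4]'
python3 look.py w5 stain_bottle cup; python3 go.py 657 71.5 130 -6.5 657 71.5 36 -6.5
```

```text
time_s: 14.68
tool_pos: [654.9, 15.3, 198.5]
ee_rot: [-1.569, 0.09, -0.088]
contact_force: [-0.5, 0.3, 0.5]
grip_width: 63.6
stain_bottle [6.599e+02 7.030e+01 5.000e-01] 0.94
stain_bottle [754.8  25.8   3.1] 0.9
stain_bottle [377.9  39.1   2.6] 0.82
  reg 0.98 379 163 2775 zmax 99.5
    z 4 20 138 rect [765.  28.] [35.1 72.9] 73.5
    z 12 30 160 rect [738.1  38.5] [38.9 13. ] 49.4
    z 20 35 138 rect [737.5  38. ] [38.8 13.1] 52.6
    z 30 42 131 rect [738.1  37.7] [39.7 14.1] 52.1
    z 47 55 104 rect [737.7  34.7] [41.3 16.8] 64.3
    z 62 80 1001 rect [745.7  31.2] [41.4 34.5] 56.9
    z 88 105 1037 rect [748.5  29.5] [26.6 26.2] 25.8
  reg 0.94 272 130 2005 zmax 99.5
    z 62 80 1003 rect [658.2  69.2] [40.6 41.2] 37.5
    z 88 105 996 rect [658.   69.7] [26.6 26.8] 77.0
  reg 0.87 384 233 2097 zmax 99.3
    z 4 20 178 rect [745.9 -28.9] [36.1 10.7] 20.4
    z 12 30 221 rect [746.  -28.6] [35.4 10.8] 20.2
    z 20 35 188 rect [746.3 -28. ] [34.3  9.8] 18.4
    z 30 42 159 rect [747.9 -27.9] [34.5  9.8] 13.5
    z 47 55 111 rect [747.8 -27.5] [33.3  8.8] 13.2
    z 62 80 701 rect [752.  -32.1] [19.2 38.2] 86.5
    z 88 105 558 rect [748.8 -40.9] [23.8 20.3] 66.0
  reg 0.61 201 2 136 zmax 27.0
    z 4 20 96 rect [606.7 186.4] [ 4.8 25.1] 86.5
    z 12 30 78 rect [606.2 185.5] [ 3.4 22.3] 86.6
    z 20 35 34 rect [605.5 184.6] [ 1.7 15.6] 83.9
t 14.93 P [654.8  16.2 199.1] th -6.4 w 63.8 q [-0.01  0.33  1.84  0.    0.98  0.1 ] tilt [-0. -1.  0.]
[657.   71.5 130.   -6.5] -> rot [-0.   0.1 -0. ] shift [-4.  69.1 55.2] dist 89.0
[657.   71.5  36.   -6.5] -> rot [-0.   0.1 -0. ] shift [ -4.  163.1  55.2] dist 172.0
```

View pics/w5.png

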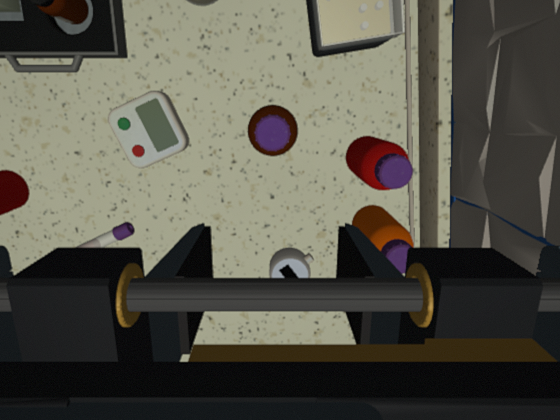

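The brown bottle is at (272,130), with red at (379,163), orange at (384,233) and the timer at (148,128), all clear of the fingers. I'm taking (658,70.5).

```bash
python3 -m creep '[0,0,0,-2.9,20,54.3,0.4,0,0,0,-2.9,70,54.3,0.4,0,0,0,-2.9,120,54.3,0.4,0,0,0,-2.9,150,54.3,0.4,0,0,0,-2.9,163,54.3,0.4,0,0,0,-2.9,163,54.3,0.4,0,0,0,-2.9,163,54.3,-0.4,0,0,0,-2.9,163,54.3,-0.4,0,0,0,-2.9,163,54.3,-0.4,0,0,0,-2.9,163,54.3,-0.4]'
python3 go.py 498.5 267.3 190 -6.5
```

```text
time_s: 16.18
tool_pos: [659.3, 69.6, 37.0]
ee_rot: [-1.569, 0.088, -0.09]
contact_force: [-0.7, 0.2, 7.4]
grip_width: 40.6
t 16.18 P [659.3  69.6  37. ] th -6.5 w 40.6 q [ 0.07  0.56  1.86 -0.    0.72  0.18] tilt [ 0.001 -1.     0.   ]
[498.5 267.3 190.   -6.5] -> rot [-0.   0.   0.1] shift [-181.9 -153.2  178.4] dist 297.0
```

```bash
python3 -m creep '[0,0,0,0,-50,0,-0.4,0,0,0,0,-110,0,-0.4,0,0,0,-182,-130,178,-0.4,0,0,0,-182,-130,178,-0.4,0,0,0,-182,-130,178,-0.4,0,0,0,-182,-130,178,-0.4,0,0,0,-182,-130,178,-0.4,0,0,0,-182,-130,178,-0.4,0,0,0,-182,-130,178,-0.4]'
python3 look.py w6; python3 go.py 498.5 267.3 60 -6.5 498.5 267.3 45 -6.5
```

```text
time_s: 17.3
tool_pos: [498.6, 266.1, 165.8]
ee_rot: [-1.569, 0.09, -0.09]
contact_force: [0.7, -0.8, -0.3]
grip_width: 40.2
t 17.35 P [498.6 266.  165.8] th -6.6 w 40.7 q [ 0.45  0.23  2.03 -0.    0.87  0.56] tilt [-0. -1. -0.]
[498.5 267.3  60.   -6.5] -> rot [ 0.  -0.1 -0. ] shift [ -0.2 105.8   1.3] dist 106.0
[498.5 267.3  45.   -6.5] -> rot [ 0.  -0.1 -0. ] shift [ -0.2 120.8   1.3] dist 121.0
```

View pics/w6.png

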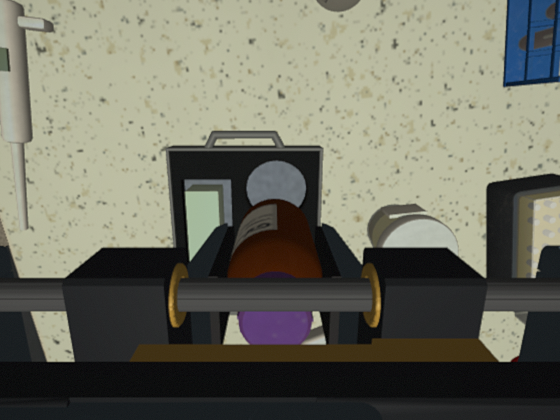

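The bottle hangs upright over its pocket (276,187), and the carton lies in its slot (205,220).

```bash
python3 -m creep '[0,0,0,0,50,1,-0.4,0,0,0,0,90,1,-0.4,0,0,0,0,112,1,-0.4,0,0,0,0,119.5,1,-0.4,0,0,0,0,119.5,1,-0.4]'; python3 go.py 498.5 267.3 44 -6.5
```

```text
time_s: 17.98
tool_pos: [498.4, 267.5, 46.5]
ee_rot: [-1.569, 0.09, -0.089]
contact_force: [-0.2, 0.6, -0.5]
grip_width: 40.5
t 17.98 P [498.4 267.5  46.5] th -6.5 w 40.5 q [ 0.45  0.43  2.06 -0.    0.66  0.57] tilt [-0. -1. -0.]
[498.5 267.3  44.   -6.5] -> rot [ 0. -0. -0.] shift [ 0.1  2.5 -0.2] dist 3.0
```

```bash
python3 -m creep '[0,0,0,0,2.2,0,-0.4,0,0,0,0,2.2,0,-0.4,0,0,0,0,2.2,0,0.2,0,0,0,0,2.2,0,0.2,0,0,0,0,2.2,0,0.2,0,0,0,0,-50,0,0.2,0,0,0,0,-110,0,1,0,0,0,0,-160,0,1]'
python3 go.py 605 150 205 -6.5
```

```text
time_s: 18.98
tool_pos: [498.1, 268.0, 208.8]
ee_rot: [-1.568, 0.088, -0.089]
contact_force: [0.7, 0.4, 0.6]
grip_width: 71.9
t 18.98 P [498.1 268.  208.8] th -6.5 w 71.9 q [ 0.45  0.18  2.01 -0.    0.95  0.57] tilt [ 0.001 -1.     0.001]
[605.  150.  205.   -6.5] -> rot [-0.  0.  0.] shift [ 119.6    3.8 -105.2] dist 159.0
```

```bash
python3 -m creep '[0,0,0,119.6,3,-105,1,0,0,0,119.6,3,-105,1,0,0,0,119.6,3,-105,1,0,0,0,119.6,3,-105,1]'
python3 look.py w7 cup; python3 go.py 608 211.5 130 -6.5 608 211.5 48 -6.5
```

```text
time_s: 19.48
tool_pos: [606.1, 148.4, 203.3]
ee_rot: [-1.569, 0.091, -0.091]
contact_force: [-0.5, -0.0, -0.9]
grip_width: 91.2
cup [609.3 208.    6.4] 0.78
  reg 0.88 269 119 4719 zmax 71.5
    z 62 80 4690 rect [608.4 211. ] [62.3 63.3] 39.7
t 19.62 P [604.4 150.5 203.3] th -6.5 w 91.6 q [0.21 0.27 1.9  0.   0.97 0.32] tilt [-0.001 -1.    -0.   ]
[608.  211.5 130.   -6.5] -> rot [ 0.  0. -0.] shift [-3.2 73.3 61. ] dist 95.0
[608.  211.5  48.   -6.5] -> rot [ 0.  0. -0.] shift [ -3.2 155.3  61. ] dist 167.0
```

```bash
python3 -m creep '[0,0,0,-2.7,50,61,1,0,0,0,-2.7,60,61,1,0,0,0,-2.7,105,61,1,0,0,0,-2.7,140,61,1,0,0,0,-2.7,154,61,1,0,0,0,-2.7,154,61,1,0,0,0,-2.7,154,61,0.2,0,0,0,-2.7,154,61,0.2,0,0,0,-2.7,154,61,0.2,0,0,0,-2.7,154,61,0.2]'
python3 go.py 471 -238.8 180 -6.5
```

```text
time_s: 20.88
tool_pos: [609.6, 211.1, 50.2]
ee_rot: [-1.569, 0.088, -0.089]
contact_force: [-1.5, -0.8, 7.0]
grip_width: 63.1
t 20.88 P [609.6 211.1  50.2] th -6.5 w 63.1 q [0.3  0.52 1.89 0.   0.73 0.41] tilt [ 0.001 -1.     0.   ]
[ 471.  -238.8  180.    -6.5] -> rot [-0.  0.  0.] shift [ -86.8 -130.1 -462.6] dist 488.0
```

```bash
python3 -m creep '[0,0,0,0,-60,0,0.2,0,0,0,-87,-130,-462,0.2,0,0,0,-87,-130,-462,0.2,0,0,0,-87,-130,-462,0.2,0,0,0,-87,-130,-462,0.2,0,0,0,-87,-130,-462,0.2,0,0,0,-87,-130,-462,0.2,0,0,0,-87,-130,-462,0.2,0,0,0,-87,-130,-462,0.2,0,0,0,-87,-130,-462,0.2]'
python3 look.py w8 collection_tray; python3 go.py 471 -238.8 57 -6.5; python3 - <<'E'
from h import *
d=np.load("last.npz"); w=d["w"]; z=w[...,2]
m=(z>15)&(z<30)&(np.hypot(w[...,0]-467,w[...,1]+279)<115)
c,s,a=cv2.minAreaRect(w[m][:,:2].astype(np.float32)); print("rim",c,s,a,m.sum())
E
```

```text
time_s: 22.12
tool_pos: [470.1, -240.3, 180.0]
ee_rot: [-1.569, 0.09, -0.092]
contact_force: [0.6, -0.3, -1.1]
grip_width: 63.3
  reg 0.64 277 168 9756 zmax 24.3
    z 4 20 3927 rect [ 471.2 -231.6] [103.8 119.7] 82.2
    z 12 30 6798 rect [ 471.5 -234.4] [108.8 122.4] 82.8
    z 20 35 5479 rect [ 471.5 -234.4] [108.8 122.4] 82.8
t 22.27 P [ 470.6 -237.6  179.2] th -6.5 w 63.4 q [-0.51  0.16  2.1   0.    0.89 -0.4 ] tilt [-0. -1.  0.]
[ 471.  -238.8   57.    -6.5] -> rot [-0.  0. -0.] shift [  0.6 122.2  -1.2] dist 122.0
rim (471.37921142578125, -235.42005920410156) (110.89134979248047, 122.4001693725586) 82.78633117675781 6764
```

View pics/w8.png

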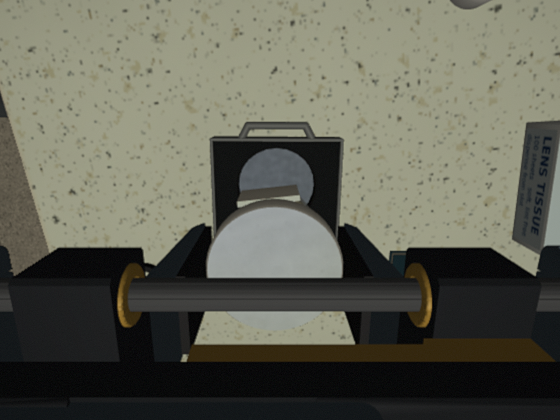

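The cup (275,250) is in line with the round pocket (276,178), and the tray's centre line gives x=471, as planned.

```bash
python3 -m creep '[0,0,0,0.4,50,-1,0.2,0,0,0,0.4,90,-1,0.2,0,0,0,0.4,114,-1,0.2,0,0,0,0.4,119.5,-1,0.2,0,0,0,0.4,119.5,-1,0.2]'; python3 go.py 471 -238.8 57 -6.5
```

```text
time_s: 22.9
tool_pos: [471.3, -238.8, 60.2]
ee_rot: [-1.569, 0.088, -0.088]
contact_force: [-0.5, -0.1, -0.2]
grip_width: 63.2
t 22.9 P [ 471.3 -238.8   60.2] th -6.4 w 63.2 q [-0.51  0.36  2.13  0.    0.65 -0.4 ] tilt [-0. -1.  0.]
[ 471.  -238.8   57.    -6.5] -> rot [-0.   0.1 -0. ] shift [-0.3  3.2 -0.1] dist 3.0
```

```bash
python3 -m creep '[0,0,0,-0.3,2.8,0,0.2,0,0,0,-0.3,2.8,0,0.2,0,0,0,-0.3,2.8,0,0.8,0,0,0,-0.3,2.8,0,0.8,0,0,0,-0.3,2.8,0,0.8,0,0,0,-0.3,-50,0,0.8,0,0,0,-0.3,-110,0,0,0,0,0,-0.3,-150,0,-0.3,0,0,0,-0.3,-150,0,-0.3]'
python3 go.py 422 -50 200 -71.3
```

```text
time_s: 24.02
tool_pos: [472.1, -240.1, 213.1]
ee_rot: [-1.571, 0.085, -0.093]
contact_force: [0.4, -0.9, 0.1]
grip_width: 54.7
t 24.02 P [ 472.1 -240.1  213.1] th -6.5 w 54.7 q [-0.51  0.11  2.08  0.    0.95 -0.4 ] tilt [ 0.005 -1.    -0.002]
[422.  -50.  200.  -71.3] -> rot [-0.1 64.8  0.3] shift [-71.3  12.3 183.2] dist 197.0
```

```bash
python3 -m creep '[0,64.8,0,-71,12,183,-0.3,0,64.8,0,-71,12,183,-0.3,0,64.8,0,-71,12,183,-0.3,0,64.8,0,-71,12,183,-0.3,0,64.8,0,-71,12,183,-0.3,0,64.8,0,-71,12,183,-0.3,0,64.8,0,-71,12,183,-0.3,0,64.8,0,-71,12,183,-0.3,0,64.8,0,-71,12,183,-0.3]'
python3 look.py w9 tube_center; python3 go.py 461 -28 100 -71.3 461 -28 4 -71.3; python3 - <<'E'
from h import *
d=np.load("last.npz"); w=d["w"]; z=w[...,2]
m=(z>5)&(z<25)&(np.hypot(w[...,0]-457,w[...,1]+29)<55)
q=w[m][:,:2].astype(np.float32); print("tube",cv2.minAreaRect(q),m.sum()); mm=cv2.fitLine(q,cv2.DIST_HUBER,0,.01,.01).ravel(); print(mm, np.degrees(np.arctan2(mm[1],mm[0])))
E
```

```text
time_s: 25.15
tool_pos: [420.4, -49.4, 197.4]
ee_rot: [-1.347, 0.965, -0.964]
contact_force: [-0.1, 0.4, -0.5]
grip_width: 31.8
tube_center [455.3 -34.4   4.2] 0.85
  reg 0.56 268 139 1199 zmax 16.9
    z 4 20 1191 rect [454.1 -31.2] [85.5 15.6] 18.5
    z 12 30 933 rect [454.9 -31.1] [83.9 13.5] 18.7
t 25.3 P [420.6 -49.4 197.8] th -71.2 w 31.8 q [-0.17 -0.05  2.28  0.    0.91  1.07] tilt [-0. -1. -0.]
[461.  -28.  100.  -71.3] -> rot [ 0.   0.1 -0. ] shift [-7.3 97.7 45.1] dist 108.0
[461.  -28.    4.  -71.3] -> rot [ 0.   0.1 -0. ] shift [ -7.2 193.7  45.2] dist 199.0
tube ((454.14105224609375, -31.210145950317383), (85.47529602050781, 15.562469482421875), 18.555341720581055) 1193
[ 9.4818211e-01  3.1772730e-01  4.5650757e+02 -3.0509823e+01] 18.525536
```

View pics/w9.png

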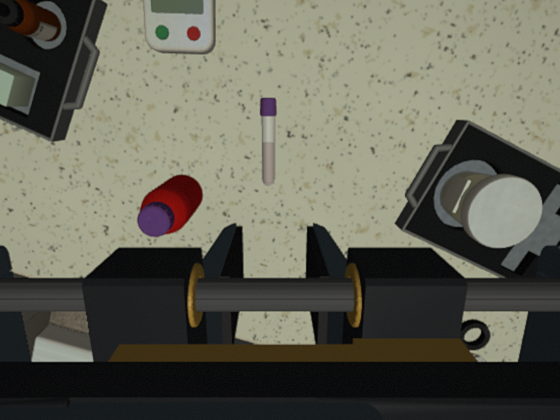

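The tube is at (268,140), cap up at (268,105), and the red look-alike is at (170,205). I'll grip the tube 5 mm towards the cap so the gripper body clears the red bottle.

```bash
python3 -m creep '[0,0,0,-7.1,40,44.4,-0.3,0,0,0,-7.1,60,44.4,-0.3,0,0,0,-7.1,120,44.4,-0.3,0,0,0,-7.1,165,44.4,-0.3,0,0,0,-7.1,188,44.4,-0.3,0,0,0,-7.1,193.5,44.4,-0.3,0,0,0,-7.1,193.5,44.4,-0.3,0,0,0,-7.1,193.5,44.4,-0.9,0,0,0,-7.1,193.5,44.4,-0.9,0,0,0,-7.1,193.5,44.4,-0.9]'
python3 -m creep '[0,0,0,0,-60,0,-0.9,0,0,0,0,-120,0,-0.9,0,0,0,0,-150,0,-0.9]'
python3 go.py 466.3 -321.6 120 -96.7; python3 look.py w10
```

```text
time_s: 26.55
tool_pos: [461.0, -28.5, 5.1]
ee_rot: [-1.346, 0.964, -0.966]
contact_force: [-0.0, 0.4, 5.9]
grip_width: 12.6
time_s: 26.92
tool_pos: [461.4, -28.5, 157.5]
ee_rot: [-1.345, 0.962, -0.967]
contact_force: [1.1, -0.6, -0.2]
grip_width: 12.3
t 26.93 P [461.4 -28.5 157.5] th -71.3 w 12.3 q [-0.11  0.08  2.23  0.    0.82  1.13] tilt [ 0.002 -1.     0.003]
[ 466.3 -321.6  120.   -96.7] -> rot [-0.2 25.4  0. ] shift [279.1  37.7 -89.6] dist 296.0
```

View pics/w10.png

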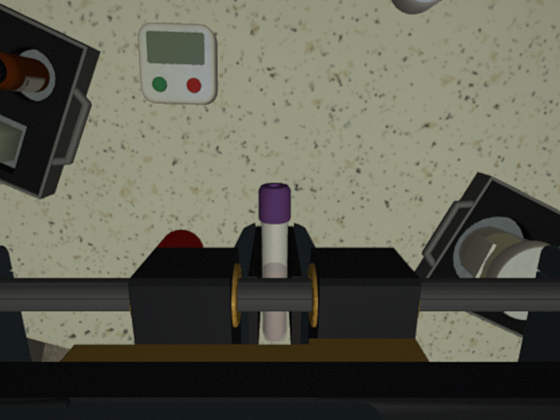

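The tube is held straight between the pads, cap forward (275,203). I'll measure where its cap end lies along tool z so I can centre it.

```bash
python3 - <<'E'
from h import *
d=np.load("last.npz"); w=d["w"]; s=read_state(); M=R.from_rotvec(s["ee_rot"]).as_matrix()
t=(w-np.array(s["tool_pos"]))@M   # tool coords
sub=t[180:300,255:297].reshape(-1,3); sub=sub[np.abs(sub[:,1])<25]
print("tool z max/98%",np.nanmax(sub[:,2]),np.nanpercentile(sub[:,2],98)); f=sub[sub[:,2]>25]
for a in range(20,52,5):
    k=sub[(sub[:,2]>a)&(sub[:,2]<a+5)]
    if len(k): print(a,len(k),k[:,0].mean().round(1),k[:,1].min().round(1))
E
python3 -m creep '[0,25.4,0,279,10,-89.6,-0.9,0,25.4,0,279,10,-89.6,-0.9,0,25.4,0,279,10,-89.6,-0.9,0,25.4,0,279,10,-89.6,-0.9,0,25.4,0,279,10,-89.6,-0.9,0,25.4,0,279,10,-89.6,-0.9,0,25.4,0,279,10,-89.6,-0.9]'
python3 look.py w11; python3 go.py 466.3 -321.6 60 -96.7 466.3 -321.6 13 -96.7
```

```text
tool z max/98% 34.8594432401741 34.51592490527157
20 324 -0.6 -10.1
25 325 -0.6 -9.8
30 446 -0.6 -10.1
time_s: 27.85
tool_pos: [464.8, -320.9, 144.1]
ee_rot: [-1.152, 1.295, -1.294]
contact_force: [0.1, -0.2, -0.4]
grip_width: 12.5
t 27.9 P [ 464.9 -320.5  144.2] th -96.6 w 12.5 q [-0.64  0.27  2.04  0.    0.83  1.04] tilt [-0.    -1.    -0.001]
[ 466.3 -321.6   60.   -96.7] -> rot [ 0.   0.1 -0. ] shift [ 1.  84.2  1.6] dist 84.0
[ 466.3 -321.6   13.   -96.7] -> rot [ 0.   0.1 -0. ] shift [  1.  131.2   1.6] dist 131.0
```

View pics/w11.png

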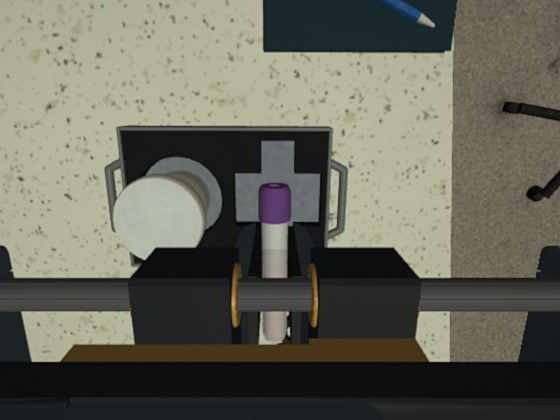

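The tube (275,240) is lined up with the slot (278,155), and the cut-out spans columns 235–320, rows 174–222. I'll measure the slot and cut-out in tool coordinates from this same view.

```bash
python3 - <<'E'
from h import *
d=np.load("last.npz"); w=d["w"]; g=d["px"].astype(float).mean(-1); s=read_state(); M=R.from_rotvec(s["ee_rot"]).as_matrix()
t=(w-np.array(s["tool_pos"]))@M; z=w[...,2]
fl=(np.abs(z-7)<5)&(g>60)
def rng(v0,v1,u0,u1,ax,n):
    k=t[v0:v1,u0:u1][fl[v0:v1,u0:u1]][:,ax]; print(n,len(k),np.percentile(k,1).round(1),np.percentile(k,99).round(1))
rng(165,228,238,257,2,"cutout z (46) left"); rng(165,222,294,315,2,"cutout z right"); rng(130,170,255,300,2,"slot end z"); rng(130,170,255,300,0,"slot x(28)"); rng(180,215,228,330,0,"cutout x (74)")
sub=t[180:230,258:294].reshape(-1,3); sub=sub[np.abs(sub[:,1])<25]; print("cap tip",np.nanmax(sub[:,2]), sub[:,0].mean())
E
```

```text
cutout z (46) left 906 -27.0 15.9
cutout z right 1006 -27.0 16.0
slot end z 917 20.3 44.3
slot x(28) 917 -9.5 17.2
cutout x (74) 1945 -33.1 40.2
cap tip 36.06737641870838 1.121501301928424
```

```bash
python3 -m creep '[0,0.1,0,1.8,50,0,-0.9,0,0.1,0,1.8,90,0,-0.9,0,0.1,0,1.8,110,0,-0.9,0,0.1,0,1.8,122,0,-0.9,0,0.1,0,1.8,130,0,-0.9,0,0.1,0,1.8,130,0,-0.9]'; python3 go.py 466.3 -321.6 12 -96.7
```

```text
time_s: 28.65
tool_pos: [465.2, -323.3, 14.7]
ee_rot: [-1.151, 1.295, -1.296]
contact_force: [-1.1, 0.5, -0.1]
grip_width: 12.4
t 28.65 P [ 465.2 -323.3   14.7] th -96.8 w 12.4 q [-0.65  0.49  2.05  0.    0.6   1.04] tilt [ 0. -1.  0.]
[ 466.3 -321.6   12.   -96.7] -> rot [-0.  -0.1  0. ] shift [-1.8  2.7  0.9] dist 3.0
```

```bash
python3 -m creep '[0,0,0,-0.5,2.3,0,-0.9,0,0,0,-0.5,2.3,0,-0.9,0,0,0,-0.5,2.3,0,-0.4,0,0,0,-0.5,2.3,0,-0.4,0,0,0,-0.5,2.3,0,-0.4,0,0,0,-0.5,-30,0,-0.4,0,0,0,-0.5,-90,0,-0.4,0,0,0,-0.5,-150,0,-0.4,0,0,0,-0.5,-190,-150,-0.4,0,0,0,-0.5,-190,-150,-0.4]'
python3 -m creep '[0,0,0,150,0,-50,-0.4,0,0,0,150,0,-50,-0.4,0,0,0,150,0,-50,-0.4]'
cat > chk.py <<'E'
from h import *
Y=np.radians(-6.6); T={"s":np.array([467.5,235]),"c":np.array([466.3,-279.3])}; Rm=np.array([[np.cos(Y),-np.sin(Y)],[np.sin(Y),np.cos(Y)]])
pk=dict(cup=("c",(0,41)),tube_center=("c",(0,-43)),stain_bottle=("s",(28,36)),slide_carton=("s",(-35.5,0)),dropper=("s",(28,-37)))
for n in ["top","scene"]:
    p=get_image(n); save(p,n+"_end"); w=cloud(p)
    for t,(k,c) in pk.items():
        for q in place_of(p,t)[:4]:
            l=Rm.T@(np.array(q["point"][:2])-T[k])-c
            if np.hypot(*l)<60: print(n,t,"offset from pocket",l.round(1),"z",round(q["point"][2],1),round(q["confidence"],2))
        if n=="top":
            for lo,hi in {"cup":[(70,85)],"tube_center":[(17,26)],"stain_bottle":[(95,112)],"slide_carton":[(31,45)],"dropper":[(40,51),(55,95)]}[t]:
                o=T[k]+Rm@np.array(c); m=(np.hypot(w[...,0]-o[0],w[...,1]-o[1])<50)&(w[...,2]>lo)&(w[...,2]<hi); x=w[m]
                if t=="tube_center": x=x[np.abs(((x[:,:2]-o)@Rm)[:,1])<13]
                if len(x)>4: r=cv2.minAreaRect(x[:,:2].astype(np.float32)); print("  depth",t,(Rm.T@(np.array(r[0])-o)).round(1),np.round(r[1],1),round(r[2],1),"top z",np.median(x[:,2]).round(1),len(x))
    if n=="top":
        c=p["pixels"][130:300,130:460,::-1]; cv2.imwrite("pics/topend.png",cv2.resize(c,(792,408),interpolation=cv2.INTER_CUBIC))
E
python3 chk.py; python3 go.py
```

```text
time_s: 29.9
tool_pos: [344.0, -308.2, 197.5]
ee_rot: [-1.151, 1.294, -1.296]
contact_force: [-0.8, -0.6, 0.9]
grip_width: 27.3
time_s: 30.28
tool_pos: [276.3, -453.8, 197.0]
ee_rot: [-1.15, 1.296, -1.298]
contact_force: [0.6, 0.5, -0.4]
grip_width: 27.1
top cup offset from pocket [ 0.7 -1.1] z 8.5 0.65
  depth cup [-1.   2.5] [63.1 61.4] 89.4 top z 76.3 500
top tube_center offset from pocket [-5.1  4.5] z 15.0 0.68
  depth tube_center [ 2.1 -1.8] [22.  95.3] 83.5 top z 19.6 142
  depth stain_bottle [-1.7  1.4] [24.4 24.8] 89.6 top z 104.6 96
top slide_carton offset from pocket [-3.3 -0.4] z 4.6 0.75
  depth slide_carton [-1.   1.6] [77.7 29.3] 83.1 top z 37.6 336
top dropper offset from pocket [-3.1 -1.7] z 6.2 0.6
  depth dropper [-1.2  2.6] [25.1 24.5] 63.3 top z 48.8 34
  depth dropper [-1.8  3. ] [18.  18.4] 0.0 top z 62.6 47
scene cup offset from pocket [-3.1 -1.2] z 9.0 0.64
scene tube_center offset from pocket [ 3.2 -1.3] z 17.2 0.51
scene stain_bottle offset from pocket [-1.4  3.4] z 4.6 0.87
scene slide_carton offset from pocket [ 1.6 -0.2] z 10.2 0.87
scene dropper offset from pocket [-27.7  36.7] z 2.4 0.71
scene dropper offset from pocket [ 1.  -1.6] z 6.1 0.46
t 30.88 P [ 278.1 -451.2  196.7] th -96.7 w 27.8 q [-1.06  0.13  2.09  0.    0.92  0.63] tilt [ 0. -1.  0.]
```

View pics/topend.png

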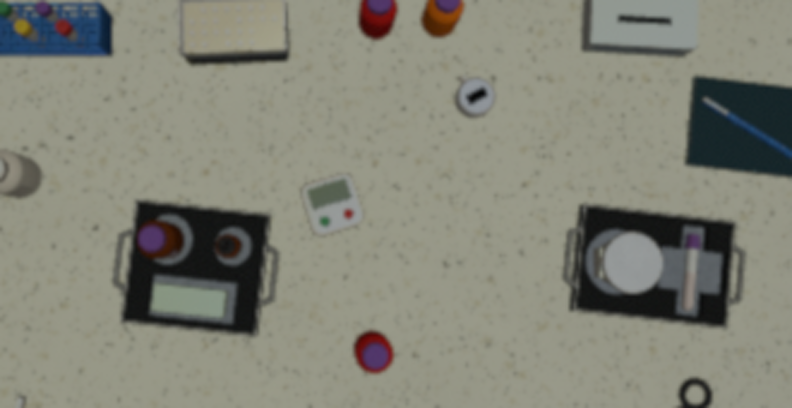

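The final top view shows everything in its pocket: brown bottle (160,240), dropper (230,245), carton (188,298), cup (628,262) and tube (690,270) along its slot. The timer, tally and white bottle look unmoved. The measured top heights match parts standing on floors 7 mm up.

```bash
python3 -c "
from bench import order; print(order.close_job())"
```

```text
the job is handed in; nothing more can be done
None
```

Both kits are made up and the job was handed in at about 31 s of the 128 s allowed; no verdict is reported. All five things were let go in their pockets and the arm moved clear before hand-in. I chose the brown stain bottle over the red and orange look-alikes.

**Position:** The last top-camera depth check put the cup, carton and both bottles within about 3.5 mm of their pocket centres. The limit is 12 mm.

**Height:** The tops measured 76 mm for the cup, 105 mm for the stain bottle and 38 mm for the carton. That is within 1 mm of what a part standing on the 7 mm floor should show. The dropper's top was not resolved cleanly, but the networks put its base at about 6 mm. The tube's top was about 20 mm.

**Bystanders:** The timer, tally counter and white bottle look unmoved in the last top picture. I did not measure them again.

**Checks that disagreed:**
- **Tube:** The depth rectangle came out too large (22 × 95 mm) because it picked up the tray edge. The networks gave offsets of (-5, 4.5) mm from the top camera and (3, -1) mm from the scene camera. Both are within tolerance, and the picture shows the tube parallel in its slot.
- **Cameras:** The wrist and top cameras differed by 1 to 3 mm, in one case about 6 mm on the cup, so I aimed between them.
- **Stain bottle:** The network did not report it in the last top picture, but depth and the scene camera did.
- **Dropper:** One extra network hit in the scene picture was the stain bottle mistaken for it.

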